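# Close up the parts chest

## Robot

A 7-joint arm with a two-finger parallel gripper is mounted at the origin on the work surface. World frame = base frame: x ahead of the robot, y to its left, z up, the work surface at z = 0. Lengths are in m, angles in rad, forces in N, time in s.
With the tool pointing down it reaches from about 0.35 to 0.9 m from the base axis. Payload 19.9 kg.
Tool frame: the origin (TCP) lies at the very end of the fingers, on their centre line; the grasp point (between the pads) lies 19 mm behind it (r.grasp_offset is the distance from the TCP to the grasp point, in m); z points along the fingers, y is the line along which they close (so a half turn about z gives the same grasp; the last joint's range is limited). The gripper opens to 94 mm and grips with 3 to 60 N. Pads are 16 mm wide; open, the fingers measure 119 mm over their backs; the gripper's body (75 mm by 177 mm) begins 78 mm behind the grasp point.
Start: joints at [-1.236, 0.417, -0.01, 1.614, 0.005, 1.111, -0.053], TCP at [0.229, 0.581, 0.205] pointing down, gripper open.
Joint ranges: [-2.81, 2.81], [-0.39, 2.02], [-1.27, 1.25], [0.06, 2.57], [-1.19, 4.33], [0.19, 2], [-2.82, 2.82]. Speed limits (rad/s): [1.89, 1.89, 2.39, 2.39, 3.01, 3.01, 3.01].

## Interface

Orientations are given as a unit quaternion [w, x, y, z].
In Python, from workcell import r gives the robot as it stands.
- The arm moves only by the tool move_arm, never from a script. Its arguments are lists of equal length, an entry for each row: "twist": the turn, a rotation vector about the tool's x, y, z in rad, a list of three; "xyz": the shift along the tool's x, y, z in mm, a list of three; "fingers": the closure, from -1 (fully open) to 1 (shut), so that 0 is half open. A call has exactly 5 rows; each row is the pose to reach, as a shift and turn from the pose commanded when the call began, along the tool's axes at that moment; what a row does not reach only later rows make up. A row lasts 1/8 s, in which the tool goes at most 62.5 mm and 10.7 degrees, less where a joint would pass 70% of its speed; a pose out of reach is approached as far as the arm can. A call with a gripper value outside its range is refused whole. The fingers move at their own pace and stop on an object; "newtons" is the grip in N (left out, the last holds). Time passes only in rows, so rows that repeat a pose let the fingers close, or fill a call up. It gives the time, the measured TCP pose, the force, the opening and the grip force at its end, in the units of the state.
- r.sense(): the state, without advancing time (a new reading comes with each control period).
- r.camera(name): name is "scene" or "side" or "wrist"; returns a dict with "color" (420x560x3 uint8, blue, green, red), "vfov" (degrees; the focal length in pixels is half the picture's height over the tangent of half this angle, whatever the lens; pixels are square), "cx", "cy" (the principal point, pixels), "k1" (the pictures are not rectified: a ray, as slopes to the right and down, at radius r is drawn at 1 + k1 r^2 times it, then the intrinsics apply), "cam_to_world" (4x4, takes a point from camera to world coordinates). Camera axes: x right, y down, z forward; pixel columns grow to the right and rows downward; lengths in m; the calibration is good to about 2 mm. A picture is of the moment at which its call begins. There is no depth.
- r.finish_job(): hands the job in; it is judged then, once.
The state is a dict: "time_s": time; "joint_pos": joint angles; "dq": joint speeds; "tau": joint torques, N m; "ee_pos": TCP position; "orientation": TCP orientation; "ft_force": force on the tool from outside, world axes, zero at the start; "ft_torque": the same for the moment, N m; "finger_gap": opening from 0.0 (shut) to 1.0 (fully open); "finger_force": force on a finger pad.
Only numpy, scipy, OpenCV 4.12 (cv2) and the standard library are available. Lean on these libraries where they do the work, as an engineer would, in place of code of your own. Each camera call takes 0.05 s, during which the arm holds its last target. There are 200 camera calls.

## Task

Close up the grey parts chest on the assembly bench before the bench is wheeled away: push both drawers fully home and swing the lid down until it is fully shut, in any order. Only push with the fingertips, gently and without slamming; pick nothing up, and leave everything standing around the chest and lying in its top tray where it is.

Things in the scene. Friction and masses are not known exactly. Their poses are not given: they have to be found in the camera images.
- chest: grey sheet-steel parts chest, fixed to the table, 160 mm deep (x), 290 wide (y), 105 high. Origin: centre of its underside; its x axis points from the drawer side (facing the robot) to the hinge side, y along the front to the left seen from the robot, z up. Two equal drawers side by side below; above them an open tray (floor 64 mm, rim 105 mm above the table) with a hinged lid
- drawer_left (a joint): how far the left drawer (chest +y half) sticks out, m: 0 = fully home, front flush with the chest's front face 80 mm before the chest's origin; starts 0.035 to 0.075 and can go to 0.10. Slides along chest x with about 1.5 N of friction, and stays where it is left
- drawer_right (a joint): the same for the right drawer (chest -y half)
- drawer_left_front (a point): point on the outer face of the left drawer's flat front (no handle; the front is 141 mm wide and reaches from 4 to 60 mm above the table), in the middle of its width, 50 mm above the table; moves with the drawer. Drawer closes along chest +x
- drawer_right_front (a point): the same point on the right drawer's front
- lid (a joint): angle of the lid, rad: 0 = shut flat on the chest, about 1.57 = upright. Starts 1.1 to 1.45, leaning a little towards the robot. The hinge is stiff: the lid stays at any angle where it is left and takes about 1 to 3 N at its free edge to push down, all the way to shut
- lid_edge (a point): middle of the lid's free edge, on its outer face (the face that is on top when shut and looks away from the robot when open). The lid is a plate 5 mm thick, 165 mm from hinge to free edge, 294 mm wide, with a 14 mm lip turned inwards at the free edge
- lid_hinge (a point): middle of the lid's hinge line, on the lid's outer face; the hinge runs along chest y at the chest's far (+x) upper edge, axis 106 mm above the table and 80 mm behind the chest's origin; this point is 5 mm off the axis along the lid's outward normal
- bracket: a small loose steel angle bracket, 50 x 30 x 31 mm, lying in the chest's top tray; origin under its base
- spool: a loose aluminium bushing, 32 mm across and 28 mm high, standing in the chest's top tray; origin under its centre
- can: a loose spray can, 54 mm across and 170 mm high, standing beside the chest (either side); origin under its centre
- glue: a loose white glue bottle, 54 mm across and 150 mm high, standing beside the chest (the other side); origin under its centre
- tape: a loose cardboard tape core (ring), 100 mm across and 48 mm high, lying flat; origin under its centre
- driver: a loose screwdriver, about 200 mm long, lying on the table; origin at its underside near its middle
- mug: a loose white cup, 76 mm across and 85 mm high; origin under its centre

How it is judged:
By the outcome, as a careful person would: the job done as asked, in the order asked, and still so for the second after the job is handed in, with the robot touching nothing.
It also fails if it takes over 61 s, if anything falls off the work surface, if the arm or the gripper's body presses on something with over 40 N, if the wrist force passes 120 N, or if a joint passes its speed limit or range.

## Working session

There is one attempt and no reset: what is moved stays moved. The work goes in short steps, Python scripts to look and compute and a tool call to move; the robot and the scene stay as the last step left them, time stands still between calls to the robot, and variables do not carry over. Pictures are saved under pics/ and viewed, at most 10 in all, crops included, and the job is handed in when it is done.

Besides the shell and the picture viewer there is one more tool, called after "Call:" as name(argument=value, ...) on one line, values as JSON. move_arm: Moves the arm, as the interface text tells. Its arguments: {"type":"object","properties":{"twist":{"type":"array","items":{"type":"array","items":{"type":"number"}}},"xyz":{"type":"array","items":{"type":"array","items":{"type":"number"}}},"fingers":{"type":"array","items":{"type":"number"}},"newtons":{"type":"number"}},"required":["twist","xyz","fingers"]}

```bash
mkdir -p pics; cat > h.py <<'E'
import numpy as np, cv2
from workcell import r
def cam(n,f=None):
    c=r.camera(n)
    if f: cv2.imwrite('pics/'+f,c['color'])
    fl=c['color'].shape[0]/2/np.tan(np.radians(c['vfov'])/2)
    return dict(f=fl,cx=c['cx'],cy=c['cy'],k=c['k1'],T=np.array(c['cam_to_world']))
def proj(c,P):
    P=np.atleast_2d(P); q=(P-c['T'][:3,3])@c['T'][:3,:3]
    s=q[:,:2]/q[:,2:]; s=s*(1+c['k']*(s**2).sum(1,keepdims=True))
    return s*c['f']+[c['cx'],c['cy']]
def ray(c,u,v):
    d=np.array([u-c['cx'],v-c['cy']])/c['f']; s=d.copy()
    for _ in range(30): s=d/(1+c['k']*(s@s))
    w=c['T'][:3,:3]@np.array([s[0],s[1],1]); return c['T'][:3,3],w
def onz(c,u,v,z):
    o,w=ray(c,u,v); return o+w*(z-o[2])/w[2]
E
python3 - <<'E'
from h import *
import pickle
C={n:cam(n,n+'0.png') for n in('scene','side')}
pickle.dump(C,open('c.pkl','wb'))
for n in C: print(n,C[n]['f'],C[n]['k'],C[n]['T'].round(3).tolist())
print(r.sense())
E
```

```text
scene 381.2734645101872 -0.044754367617048436 [[0.996, 0.08, -0.049, 0.619], [0.093, -0.882, 0.462, -0.5], [-0.007, -0.465, -0.885, 0.954], [0.0, 0.0, 0.0, 1.0]]
side 543.7875472174632 -0.02991025048038962 [[0.851, 0.367, -0.376, 1.047], [0.525, -0.598, 0.605, -0.87], [-0.003, -0.712, -0.702, 1.049], [0.0, 0.0, 0.0, 1.0]]
{'time_s': 0.1, 'joint_pos': array([-1.23649611,  0.41791674, -0.0103098 ,  1.61410684,  0.00467974,
        1.11071769, -0.05300675]), 'dq': array([-0.00035288, -0.00203684,  0.00067758, -0.0024288 ,  0.00125907,
       -0.0032028 ,  0.00063795]), 'tau': array([-7.48617294e-04, -8.52562594e+01,  6.39177617e-01, -4.26691210e+01,
       -4.88742522e-02,  1.62417814e-02,  2.19430456e-05]), 'ee_pos': array([0.2292601 , 0.58106208, 0.20488928]), 'orientation': array([-7.23788686e-05,  1.86797123e-01,  9.82398350e-01, -5.57608255e-04]), 'ft_force': array([0.22045069, 1.44514155, 0.40810454]), 'ft_torque': array([ 0.0572969 , -0.01914504, -0.02402126]), 'finger_force': 0.0, 'finger_gap': 0.9979775422707077}
```

View pics/scene0.png

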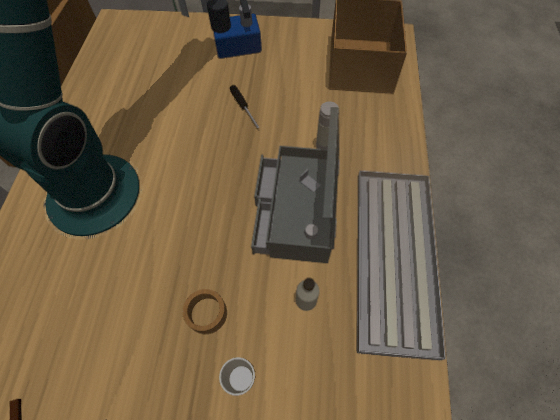

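View pics/side0.png

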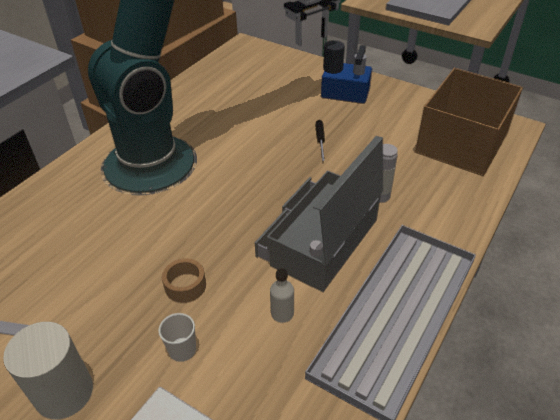

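The scene view shows the chest at about (295,205), with the drawers out to the left (265,185 and 262,232) and the lid standing at (333,165). The can is at (328,125), the glue at (308,292), the tape at (205,311), the mug at (237,376) and the driver at (245,107). I'll zoom in on the chest.

```bash
python3 - <<'E'
import cv2,numpy as np
a=cv2.imread('pics/scene0.png')[95:275,235:355]; b=cv2.imread('pics/side0.png')[135:285,250:410]
a=cv2.resize(a,None,fx=3.3,fy=3.3,interpolation=3); b=cv2.resize(b,None,fx=2.5,fy=2.5,interpolation=3)
a=cv2.convertScaleAbs(a,alpha=1.7,beta=15);b=cv2.convertScaleAbs(b,alpha=1.7,beta=15)
im=np.zeros((600,800,3),np.uint8); im[:a.shape[0],:a.shape[1]]=a; im[:b.shape[0],400:400+b.shape[1]]=b
cv2.imwrite('pics/z0.png',im)
E
```

```text
(no output)
```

View pics/z0.png

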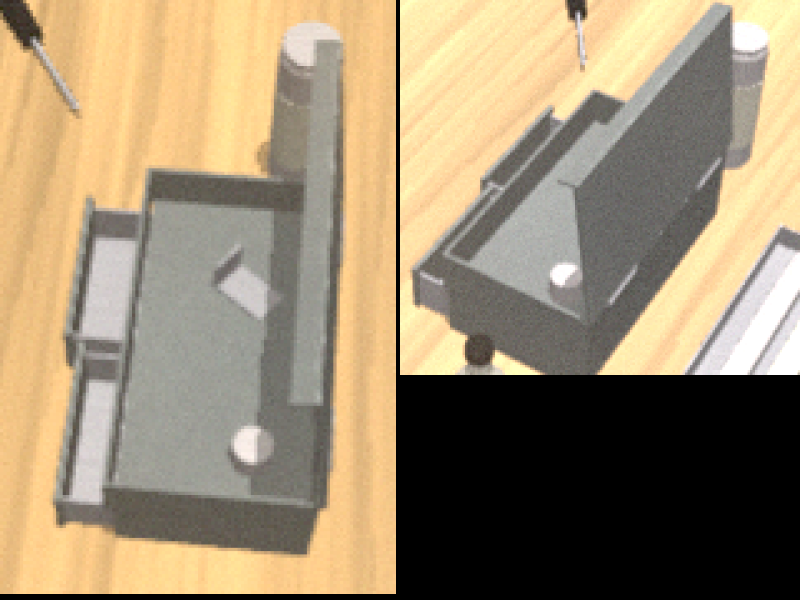

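```bash
cat > fit.py <<'E'
from h import *
import pickle
from scipy.optimize import least_squares
C=pickle.load(open('c.pkl','rb'))
S=lambda u,v:(235+u/3.3,95+v/3.3); D=lambda u,v:(250+(u-400)/2.5,135+v/2.5)
def lidp(a,y,t=.165,n=.005): return [.08-t*np.cos(a)+n*np.sin(a),y,.106+t*np.sin(a)+n*np.cos(a)]
obs=[('scene',S(149,171),lambda p:[-.08,.145,.105]),('scene',S(106,487),lambda p:[-.08,-.145,.105]),
('scene',S(307,553),lambda p:[.08,-.145,0]),('side',D(595,92),lambda p:[-.08,.145,.105]),('side',D(443,258),lambda p:[-.08,-.145,.105]),
('scene',S(342,42),lambda p:lidp(p[3],.147)),('scene',S(322,404),lambda p:lidp(p[3],-.147)),
('side',D(731,8),lambda p:lidp(p[3],.147)),('side',D(578,187),lambda p:lidp(p[3],-.147)),
('scene',S(88,199),lambda p:[-.08-p[4],.143,.06]),('scene',S(67,335),lambda p:[-.08-p[4],.002,.06]),
('scene',S(78,345),lambda p:[-.08-p[5],-.002,.06]),('scene',S(57,505),lambda p:[-.08-p[5],-.143,.06])]
def W(p,q):
    c,s=np.cos(p[2]),np.sin(p[2]); return np.array([p[0]+c*q[0]-s*q[1],p[1]+s*q[0]+c*q[1],q[2]])
res=lambda p:np.concatenate([proj(C[n],W(p,f(p)))[0]-uv for n,uv,f in obs])
if __name__=='__main__':
    s=least_squares(res,[.62,-.05,0,1.3,.05,.05],loss='soft_l1')
    p=s.x; print(p.round(4)); print(res(p).reshape(-1,2).round(1).tolist())
    np.save('p.npy',p)
    for n,q in dict(dl=[-.08-p[4],.0725,.05],dr=[-.08-p[5],-.0725,.05],lid=lidp(p[3],0)).items(): print(n,W(p,q).round(4))
    for n,uv in dict(drv=(258,128),drv2=(233,88),tape=(205,311),mug=(240,380)).items(): print(n,onz(C['scene'],*uv,0.02).round(3))
    for n,uv,z in (('can',(330,107),.17),('glue',(309,283),.15)): print(n,onz(C['scene'],*uv,z).round(3))
E
python3 fit.py
```

```text
[ 0.6203 -0.0072 -0.01    1.424   0.0531  0.0411]
[[-0.0, -0.9], [-0.1, 0.2], [1.2, 1.3], [-0.6, -0.8], [0.0, -0.3], [-0.4, -0.2], [0.3, 1.0], [0.1, -0.5], [-0.2, 0.7], [0.2, -0.7], [-0.2, 0.6], [0.6, -0.7], [-0.5, -0.6]]
dl [0.488  0.0666 0.05  ]
dr [ 0.4985 -0.0785  0.05  ]
lid [ 0.6811 -0.0078  0.27  ]
drv [0.458 0.266 0.02 ]
drv2 [0.353 0.428 0.02 ]
tape [ 0.4   -0.309  0.02 ]
mug [ 0.508 -0.456  0.02 ]
can [0.67  0.232 0.17 ]
glue [ 0.644 -0.255  0.15 ]
```

Call:
move_arm(twist=[[0,0,-0.07],[0,0,-0.15],[0,0,-0.22],[0,0,-0.3],[0,0,-0.365]], xyz=[[-25,-25,0],[-65,-65,0],[-105,-105,0],[-145,-145,0],[-185,-185,0]], fingers=[1,1,1,1,1], newtons=5)

```text
time_s: 0.72
ee_pos: [0.334, 0.3395, 0.2053]
orientation: [-0.0, 0.004, 1.0, -0.0]
ft_force: [0.5, 0.9, 0.1]
finger_gap: 0.505
finger_force: 0.0
```

```bash
cat > d.py <<'E'
# shift in mm along tool axes to reach a chest-frame TCP target
from h import *; import sys
from scipy.spatial.transform import Rotation as R
s=r.sense(); q=s['orientation']; M=R.from_quat([q[1],q[2],q[3],q[0]]).as_matrix()
p=np.load('p.npy'); c,sn=np.cos(p[2]),np.sin(p[2])
Z=np.array([[c,-sn,0],[sn,c,0],[0,0,1]]); G=Z@np.diag([-1,1,-1])
b=Z.T@(s['ee_pos']-[p[0],p[1],0])
print('t',round(s['time_s'],2),'ee chest',b.round(4),'F',s['ft_force'].round(1),'gap',round(s['finger_gap'],3))
print('twist needed',R.from_matrix(M.T@G).as_rotvec().round(3))
for a in sys.argv[1:]:
    t=np.array(eval(a)); print(a,(M.T@Z@(t-b)*1000).round(1))
E
python3 d.py "[-.165,.0725,.2]" "[-.165,.0725,.035]"
```

```text
t 0.72 ee chest [-0.2898  0.3438  0.2053] F [0.5 0.9 0.1] gap 0.505
twist needed [-0.    -0.     0.002]
[-.165,.0725,.2] [-124.4 -271.5    5.4]
[-.165,.0725,.035] [-124.4 -271.5  170.4]
```

Call:
move_arm(twist=[[0,0,0],[0,0,0],[0,0,0],[0,0,0],[0,0,0]], xyz=[[-24,-54,0],[-48,-108,0],[-72,-162,0],[-96,-216,0],[-112,-271,5]], fingers=[1,1,1,1,1])

```text
time_s: 1.35
ee_pos: [0.4433, 0.0673, 0.2006]
orientation: [0.0, 0.005, 1.0, 0.0]
ft_force: [1.7, 0.9, 0.1]
finger_gap: 0.009
finger_force: 0.0
```

Call:
move_arm(twist=[[0,0,0],[0,0,0],[0,0,0],[0,0,0],[0,0,0]], xyz=[[0,0,35],[0,0,75],[0,0,115],[0,0,150],[0,0,165]], fingers=[1,1,1,1,1])

```text
time_s: 1.98
ee_pos: [0.4417, 0.0689, 0.034]
orientation: [-0.001, 0.005, 1.0, -0.0]
ft_force: [0.2, 1.0, 0.5]
finger_gap: 0.005
finger_force: 0.0
```

```bash
python3 d.py "[-.12,.0725,.035]" "[-.088,.0725,.035]"; python3 -c "
from h import *;cam('side','s1.png')"
```

```text
t 1.98 ee chest [-0.1794  0.0743  0.034 ] F [0.2 1.  0.5] gap 0.005
twist needed [-0.001 -0.002 -0.001]
[-.12,.0725,.035] [-59.4  -1.8  -1.2]
[-.088,.0725,.035] [-91.4  -1.8  -1.3]
```

View pics/s1.png

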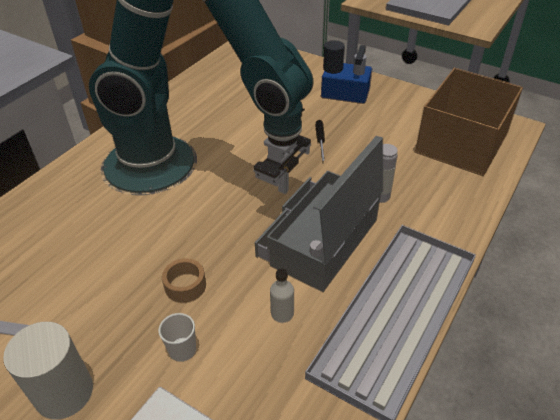

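The closed fingers, at about (283,183), are just in front of the left drawer with nothing in the way. I'll push slowly.

Call:
move_arm(twist=[[0,0,0],[0,0,0],[0,0,0],[0,0,0],[0,0,0]], xyz=[[-12,-2,0],[-24,-2,0],[-33,-2,0],[-39,-2,0],[-45,-2,0]], fingers=[1,1,1,1,1])

```text
time_s: 2.65
ee_pos: [0.4879, 0.0667, 0.0356]
orientation: [-0.0, 0.005, 1.0, -0.0]
ft_force: [-1.5, 0.2, 1.5]
finger_gap: 0.007
finger_force: 0.8
```

Call:
move_arm(twist=[[0,0,0],[0,0,0],[0,0,0],[0,0,0],[0,0,0]], xyz=[[-7,0,0],[-14,0,0],[-21,0,0],[-28,0,0],[-34,0,0]], fingers=[1,1,1,1,1])

```text
time_s: 3.28
ee_pos: [0.522, 0.0663, 0.0354]
orientation: [-0.0, 0.005, 1.0, -0.0]
ft_force: [-2.3, -0.7, 1.0]
finger_gap: 0.006
finger_force: 0.8
```

Call:
move_arm(twist=[[0,0,0],[0,0,0],[0,0,0],[0,0,0],[0,0,0]], xyz=[[-2,0,0],[-4,0,0],[-6,0,0],[-7,0,0],[-8,0,0]], fingers=[1,1,1,1,1])

```text
time_s: 3.9
ee_pos: [0.5261, 0.0663, 0.035]
orientation: [-0.003, 0.005, 1.0, -0.0]
ft_force: [-32.6, 0.4, 28.1]
finger_gap: 0.004
finger_force: 16.7
```

```bash
python3 d.py "[-.088,.0725,.035]"
```

```text
t 3.9 ee chest [-0.095   0.0726  0.035 ] F [-32.6   0.4  28.1] gap 0.004
twist needed [-0.    -0.007 -0.001]
[-.088,.0725,.035] [-7.  -0.1 -0. ]
```

Firm stop at the end of travel. I'll back off and move across to the right drawer.

Call:
move_arm(twist=[[0,0,0],[0,0,0],[0,0,0],[0,0,0],[0,0,0]], xyz=[[6,0,0],[30,0,0],[60,0,0],[77,-20,0],[77,-60,0]], fingers=[1,1,1,1,1])

```text
time_s: 4.53
ee_pos: [0.4514, 0.0078, 0.0357]
orientation: [0.0, 0.004, 1.0, 0.0]
ft_force: [1.7, -1.0, 0.7]
finger_gap: 0.004
finger_force: 0.0
```

Call:
move_arm(twist=[[0,0,0],[0,0,0],[0,0,0],[0,0,0],[0,0,0]], xyz=[[0,-40,0],[0,-75,0],[0,-85,0],[-4,-85,0],[-8,-85,0]], fingers=[1,1,1,1,1])

```text
time_s: 5.15
ee_pos: [0.4596, -0.0768, 0.0355]
orientation: [0.0, 0.005, 1.0, 0.0]
ft_force: [0.4, 1.5, -0.3]
finger_gap: 0.006
finger_force: 0.0
```

```bash
python3 d.py "[-.14,-.0725,.035]" "[-.095,-.0725,.035]"; python3 -c "
from h import *;cam('scene','s2.png')
a=cv2.imread('pics/s2.png')[95:275,235:355];cv2.imwrite('pics/s2z.png',cv2.convertScaleAbs(cv2.resize(a,None,fx=3.3,fy=3.3,interpolation=3),alpha=1.7,beta=15))"
```

```text
t 5.15 ee chest [-0.16   -0.0712  0.0355] F [ 0.4  1.5 -0.3] gap 0.006
twist needed [0.    0.    0.001]
[-.14,-.0725,.035] [-20.   -1.3   0.5]
[-.095,-.0725,.035] [-65.   -1.3   0.5]
```

View pics/s2z.png

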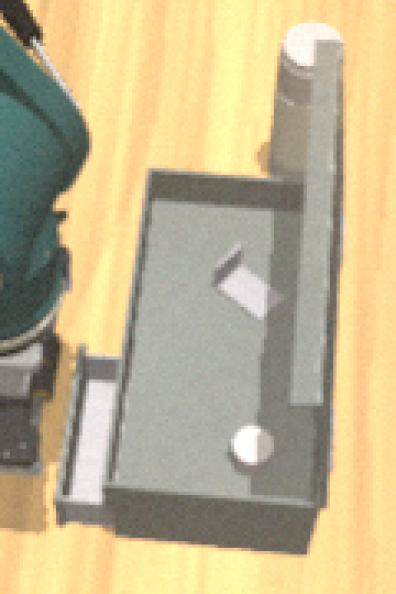

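The left drawer no longer shows beyond the front face, so it looks home. The right one is still out (80,430). Pushing it now.

Call:
move_arm(twist=[[0,0,0],[0,0,0],[0,0,0],[0,0,0],[0,0,0]], xyz=[[-8,-1,0],[-15,-1,0],[-21,-1,0],[-27,-1,0],[-33,-1,0]], fingers=[1,1,1,1,1])

```text
time_s: 5.82
ee_pos: [0.4922, -0.0793, 0.0354]
orientation: [-0.0, 0.005, 1.0, 0.0]
ft_force: [-1.6, -0.1, 1.1]
finger_gap: 0.002
finger_force: 0.8
```

Call:
move_arm(twist=[[0,0,0],[0,0,0],[0,0,0],[0,0,0],[0,0,0]], xyz=[[-7,0,0],[-14,0,0],[-20,0,0],[-25,0,0],[-28,0,0]], fingers=[1,1,1,1,1])

```text
time_s: 6.45
ee_pos: [0.5203, -0.0797, 0.0354]
orientation: [-0.0, 0.005, 1.0, -0.0]
ft_force: [-2.6, -1.4, -0.3]
finger_gap: 0.007
finger_force: 0.8
```

Call:
move_arm(twist=[[0,0,0],[0,0,0],[0,0,0],[0,0,0],[0,0,0]], xyz=[[-1,0,0],[-2,0,0],[-3,0,0],[-4,0,0],[-5,0,0]], fingers=[1,1,1,1,1])

```text
time_s: 7.08
ee_pos: [0.524, -0.0797, 0.0354]
orientation: [-0.001, 0.006, 1.0, 0.0]
ft_force: [-14.2, -0.4, 11.0]
finger_gap: 0.007
finger_force: 7.5
```

```bash
python3 d.py "[-.095,-.0725,.035]"
```

```text
t 7.08 ee chest [-0.0956 -0.0735  0.0354] F [-14.2  -0.4  11. ] gap 0.007
twist needed [ 0.    -0.002 -0.001]
[-.095,-.0725,.035] [-0.6  1.   0.4]
```

Call:
move_arm(twist=[[0,0,0],[0,0,0],[0,0,0],[0,0,0],[0,0,0]], xyz=[[5,0,0],[30,0,-10],[40,10,-60],[40,20,-115],[40,40,-175]], fingers=[1,1,1,1,1])

```text
time_s: 7.7
ee_pos: [0.4851, -0.0395, 0.2117]
orientation: [0.0, 0.006, 1.0, -0.0]
ft_force: [1.1, 0.6, 0.1]
finger_gap: 0.003
finger_force: 0.0
```

Call:
move_arm(twist=[[0,0,0],[0,0,0],[0,0,0],[0,0,0],[0,0,0]], xyz=[[0,10,-50],[0,20,-100],[0,33,-130],[-20,33,-130],[-50,33,-130]], fingers=[1,1,1,1,1])

```text
time_s: 8.32
ee_pos: [0.5365, -0.0067, 0.3407]
orientation: [0.001, 0.005, 1.0, 0.0]
ft_force: [0.2, 0.5, -0.2]
finger_gap: 0.003
finger_force: 0.0
```

```bash
python3 d.py "[.12,0,.34]" "[.12,0,.245]"; python3 -c "
from h import *;cam('side','s3.png')"
```

```text
t 8.32 ee chest [-8.390e-02 -3.000e-04  3.407e-01] F [ 0.2  0.5 -0.2] gap 0.003
twist needed [ 0.001  0.002 -0.   ]
[.12,0,.34] [-203.9    0.3    1.2]
[.12,0,.245] [-2.036e+02  2.000e-01  9.620e+01]
```

View pics/s3.png

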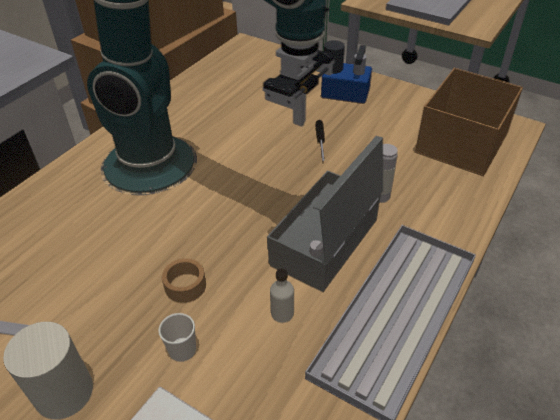

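Both drawers are flush with the chest front at (270,235)–(325,180), and the contents haven't moved. Next I'll go over the lid to get behind it.

Call:
move_arm(twist=[[0,0,0],[0,0,0],[0,0,0],[0,0,0],[0,0,0]], xyz=[[-45,0,0],[-90,0,0],[-135,0,0],[-175,0,0],[-204,0,0]], fingers=[1,1,1,1,1])

```text
time_s: 9.0
ee_pos: [0.7412, -0.009, 0.3391]
orientation: [-0.0, 0.005, 1.0, -0.0]
ft_force: [-0.8, -0.4, 0.1]
finger_gap: 0.009
finger_force: 0.0
```

Call:
move_arm(twist=[[0,0,0],[0,0,0],[0,0,0],[0,0,0],[0,0,0]], xyz=[[0,0,20],[0,0,45],[0,0,70],[0,0,90],[0,0,95]], fingers=[1,1,1,1,1])

```text
time_s: 9.62
ee_pos: [0.7394, -0.0091, 0.2435]
orientation: [-0.001, 0.005, 1.0, -0.0]
ft_force: [0.3, -0.0, -0.1]
finger_gap: -0.001
finger_force: 0.0
```

```bash
python3 - <<'E'
import numpy as np
for t in (.145,):
  for a in (1.42,1.35,1.2,1.05,.9,.75,.6,.45,.3,.15,.05,0): print(a,[round(1000*v) for v in (.08-t*np.cos(a)+.005*np.sin(a),.106+t*np.sin(a)+.005*np.cos(a))])
E
python3 d.py
```

```text
1.42 [63, 250]
1.35 [53, 249]
1.2 [32, 243]
1.05 [12, 234]
0.9 [-6, 223]
0.75 [-23, 208]
0.6 [-37, 192]
0.45 [-48, 174]
0.3 [-57, 154]
0.15 [-63, 133]
0.05 [-65, 118]
0 [-65, 111]
t 9.62 ee chest [ 0.1191 -0.0007  0.2435] F [ 0.3 -0.  -0.1] gap -0.001
twist needed [-0.    -0.001 -0.001]
```

Call:
move_arm(twist=[[0,0,0],[0,0,0],[0,0,0],[0,0,0],[0,0,0]], xyz=[[18,0,0],[32,0,0],[42,0,0],[50,0,0],[58,0,0]], fingers=[1,1,1,1,1])

```text
time_s: 10.25
ee_pos: [0.6818, -0.0086, 0.245]
orientation: [0.0, 0.005, 1.0, -0.0]
ft_force: [2.4, -0.1, -1.2]
finger_gap: 0.004
finger_force: 1.3
```

Call:
move_arm(twist=[[0,0,0],[0,0,0],[0,0,0],[0,0,0],[0,0,0]], xyz=[[8,0,0],[16,0,1],[24,0,5],[32,0,8],[40,0,12]], fingers=[1,1,1,1,1])

```text
time_s: 10.88
ee_pos: [0.6412, -0.0082, 0.2326]
orientation: [-0.0, 0.005, 1.0, -0.0]
ft_force: [1.6, -0.1, 3.0]
finger_gap: 0.002
finger_force: 1.0
```

```bash
python3 d.py
```

```text
t 10.88 ee chest [ 0.0209 -0.0008  0.2326] F [ 1.6 -0.1  3. ] gap 0.002
twist needed [-0.    -0.    -0.001]
```

Call:
move_arm(twist=[[0,0,0],[0,0,0],[0,0,0],[0,0,0],[0,0,0]], xyz=[[8,0,5],[15,0,10],[23,0,17],[32,0,25],[39,0,33]], fingers=[1,1,1,1,1])

```text
time_s: 11.5
ee_pos: [0.6021, -0.0078, 0.1991]
orientation: [-0.0, 0.005, 1.0, -0.0]
ft_force: [-0.6, 0.0, 1.5]
finger_gap: 0.002
finger_force: 0.7
```

Call:
move_arm(twist=[[0,0,0],[0,0,0],[0,0,0],[0,0,0],[0,0,0]], xyz=[[7,0,8],[13,0,17],[18,0,26],[23,0,36],[27,0,46]], fingers=[1,1,1,1,1])

```text
time_s: 12.12
ee_pos: [0.5755, -0.0075, 0.153]
orientation: [-0.0, 0.005, 1.0, -0.0]
ft_force: [0.7, 0.5, 0.6]
finger_gap: 0.005
finger_force: 0.4
```

```bash
python3 d.py
```

```text
t 12.12 ee chest [-0.0449 -0.0007  0.153 ] F [0.7 0.5 0.6] gap 0.005
twist needed [-0.    -0.    -0.001]
```

Call:
move_arm(twist=[[0,0,0],[0,0,0],[0,0,0],[0,0,0],[0,0,0]], xyz=[[2,0,8],[4,0,15],[5,0,22],[6,0,29],[6,0,34]], fingers=[1,1,1,1,1])

```text
time_s: 12.75
ee_pos: [0.5697, -0.0074, 0.1193]
orientation: [-0.0, 0.005, 1.0, -0.0]
ft_force: [0.1, -0.3, 0.9]
finger_gap: 0.005
finger_force: 0.3
```

Call:
move_arm(twist=[[0,0,0],[0,0,0],[0,0,0],[0,0,0],[0,0,0]], xyz=[[0,0,2],[0,0,4],[0,0,6],[0,0,8],[0,0,9]], fingers=[1,1,1,1,1])

```text
time_s: 13.38
ee_pos: [0.5699, -0.0074, 0.1112]
orientation: [0.0, 0.005, 1.0, 0.0]
ft_force: [-7.4, 0.6, 18.9]
finger_gap: 0.003
finger_force: 9.2
```

```bash
python3 d.py
```

```text
t 13.38 ee chest [-0.0504 -0.0007  0.1112] F [-7.4  0.6 18.9] gap 0.003
twist needed [ 0.     0.    -0.001]
```

Firm stop at the shut height. I'll retreat and check.

Call:
move_arm(twist=[[0,0,0],[0,0,0],[0,0,0],[0,0,0],[0,0,0]], xyz=[[0,0,-4],[0,0,-30],[0,0,-75],[30,0,-110],[70,0,-130]], fingers=[1,1,1,1,1])

```text
time_s: 14.0
ee_pos: [0.4997, -0.0068, 0.2423]
orientation: [0.001, 0.005, 1.0, -0.0]
ft_force: [-0.1, 0.2, 0.9]
finger_gap: 0.006
finger_force: 0.0
```

Call:
move_arm(twist=[[0,0,0],[0,0,0],[0,0,0],[0,0,0],[0,0,0]], xyz=[[20,40,-10],[40,90,-10],[60,140,-10],[80,190,-10],[90,220,-10]], fingers=[1,1,1,1,1])

```text
time_s: 14.62
ee_pos: [0.411, 0.2165, 0.251]
orientation: [0.0, 0.004, 1.0, 0.0]
ft_force: [-0.2, 0.2, -0.1]
finger_gap: 0.008
finger_force: 0.0
```

```bash
python3 - <<'E'
from h import *
cam('scene','s4.png'); c=cam('side','s4s.png')
a=cv2.imread('pics/s4.png')[95:335,225:355]; b=cv2.imread('pics/s4s.png')[135:325,245:410]
a=cv2.resize(a,None,fx=2.5,fy=2.5,interpolation=3); b=cv2.resize(b,None,fx=2.8,fy=2.8,interpolation=3)
im=np.zeros((600,800,3),np.uint8); im[:a.shape[0],:a.shape[1]]=a; im[:b.shape[0],330:330+b.shape[1]]=b
cv2.imwrite('pics/z4.png',cv2.convertScaleAbs(im,alpha=1.7,beta=15))
E
python3 d.py
```

```text
t 14.72 ee chest [-0.2116  0.2224  0.2508] F [-0.1 -1.1  0.4] gap 0.003
twist needed [ 0.    -0.     0.004]
```

View pics/z4.png

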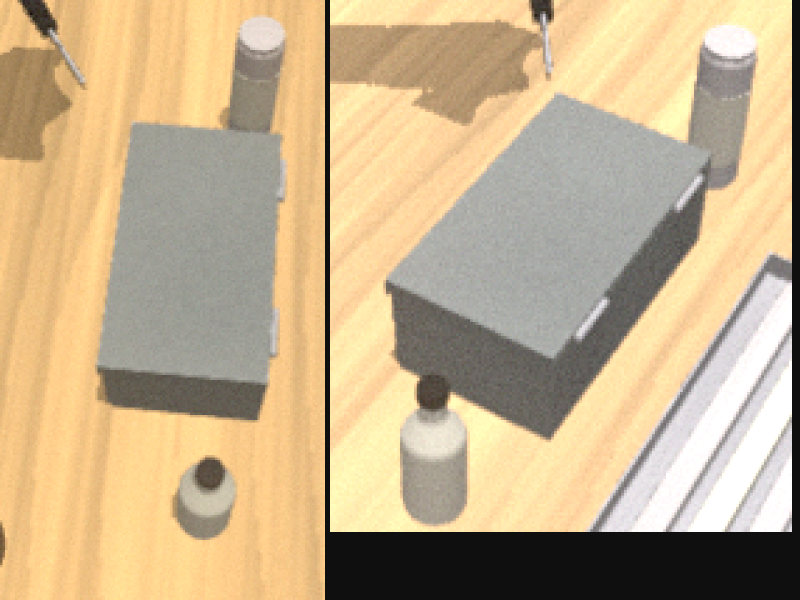

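The lid is shut flat, and the can, glue and driver haven't moved. Before handing in, I'll check that the drawers are flush by projecting the modelled front edge onto the side view.

```bash
python3 - <<'E'
from fit import *
p=np.load('p.npy'); im=cv2.imread('pics/s4s.png'); k=10
x0,y0=250,225
z=cv2.convertScaleAbs(cv2.resize(im[y0:y0+55,x0:x0+75],None,fx=k,fy=k,interpolation=3),alpha=2.2,beta=15)
for d,col in((0,(0,255,0)),(.007,(0,0,255))):
    q=[(proj(C['side'],W(p,[-.08-d,-.143,h]))[0]-[x0,y0]+.5)*k for h in(.004,.06)]
    cv2.line(z,*[tuple(int(v) for v in a) for a in q],col,1)
cv2.imwrite('pics/z5.png',z)
E
```

```text
(no output)
```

View pics/z5.png

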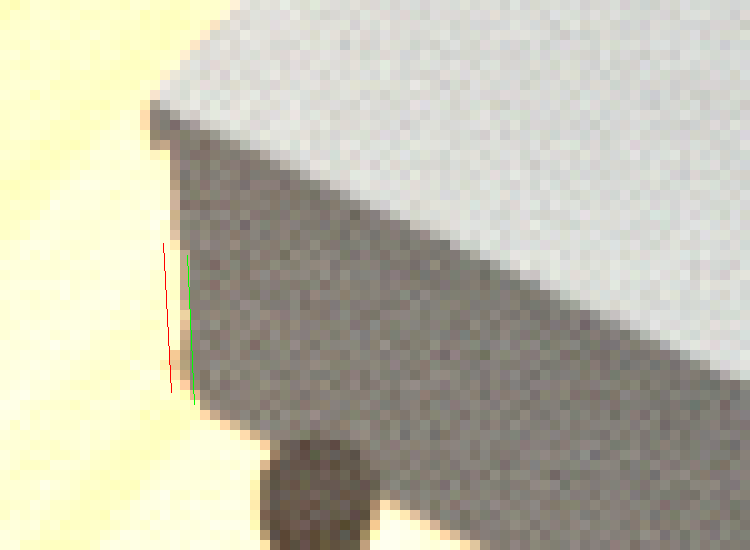

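The edge runs straight down the green (flush) line at about (185,250)–(195,400). There's no step out at the red 7 mm line, so the right drawer is home. The left one stopped at the same depth.

```bash
python3 -c "
from workcell import r;print(r.finish_job())"
```

```text
the job is handed in; nothing more can be done
None
```

The chest is closed and the job handed in: both drawers are pushed home to a firm stop (peak about 43 N at the wrist on the left one), the lid is shut flat, and nothing around the chest was seen to move (tray contents last seen in place before the lid was shut).

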